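# Check the dark tile joint for damp with the pen probe

## Task

Check the joint by the sink for damp: take the yellow pen probe out of its blue holder and, holding it tip down, guide its tip slowly (a few centimetres a second) along the dark joint of the green tiled panel, from the red dot to the blue dot, keeping the tip on the joint or just a few millimetres above it all the way and not straying to the side. Then stand the probe back in its blue holder, tip down, and let go.

Things in the scene. Friction and masses are not known exactly. Their poses are not given: they have to be found in the camera images.
- probe: Pen-shaped probe, 140 mm long, 60 g, upright in the blue holder. Origin: centre of the tip's flat end; z runs up to the cap; round about z. From the tip: steel, 12 mm diameter, to 25 mm; black cone to 40 mm; yellow handle, 22 mm diameter, with black cap, to 140 mm. Grip the handle from above, about 100 mm above the tip. The wooden honey dipper in the white holder is not wanted.
- holder: Fixed blue plastic holder, a flared round cup 55 mm tall, 60 mm across the rim. Origin: centre of its underside on the work surface, z up. Inside, the floor is 5 mm above the origin; the bore is 18 mm wide at the floor, 28 mm at 40 mm height and 52 mm at the rim, so it guides the tip in. The probe stands loosely in it, its tip on the floor.
- seam_start (a point): Centre of the red dot (18 mm across), start of the run, on the top face of the fixed green tiled panel (224 x 196 mm, top 20 mm above the work surface, lying at any angle). The joint is a straight black line 9 mm wide, flush, along the panel's middle; the other joints are pale and narrow. x points along the joint to the blue dot, z up.
- seam_end (a point): Centre of the blue dot (18 mm across), end of the run, on the same joint and face, 150 mm in a straight line from seam_start, at the same height, same axes.
There are look-alikes about, which are no part of the job. Leave any turquoise look-alike of the probe alone.

How it is judged:
On the way, in this order (a step that is already met when the one before it is completed fails the run):
1. the probe's tip is at the red dot (within 12 mm along, or up to 20 mm beyond a dot, 15 mm sideways, less than 10 mm above the tiles) (x of probe in the frame of seam_start between -0.02 and 0.012 m and y of probe in the frame of seam_start between -0.015 and 0.015 m and z of probe in the frame of seam_start between -0.005 and 0.01 m), for 0.1 s.
2. the tip has come 25 mm along the joint (within 12 mm along, or up to 20 mm beyond a dot, 15 mm sideways, less than 10 mm above the tiles) (x of probe in the frame of seam_start between 0.013 and 0.037 m and y of probe in the frame of seam_start between -0.015 and 0.015 m and z of probe in the frame of seam_start between -0.005 and 0.01 m), for 0.1 s.
3. the tip has come 50 mm along the joint (within 12 mm along, or up to 20 mm beyond a dot, 15 mm sideways, less than 10 mm above the tiles) (x of probe in the frame of seam_start between 0.038 and 0.062 m and y of probe in the frame of seam_start between -0.015 and 0.015 m and z of probe in the frame of seam_start between -0.005 and 0.01 m), for 0.1 s.
4. the tip has come 75 mm along the joint (within 12 mm along, or up to 20 mm beyond a dot, 15 mm sideways, less than 10 mm above the tiles) (x of probe in the frame of seam_start between 0.063 and 0.087 m and y of probe in the frame of seam_start between -0.015 and 0.015 m and z of probe in the frame of seam_start between -0.005 and 0.01 m), for 0.1 s.
5. the tip has come 100 mm along the joint (within 12 mm along, or up to 20 mm beyond a dot, 15 mm sideways, less than 10 mm above the tiles) (x of probe in the frame of seam_start between 0.088 and 0.112 m and y of probe in the frame of seam_start between -0.015 and 0.015 m and z of probe in the frame of seam_start between -0.005 and 0.01 m), for 0.1 s.
6. the tip has come 125 mm along the joint (within 12 mm along, or up to 20 mm beyond a dot, 15 mm sideways, less than 10 mm above the tiles) (x of probe in the frame of seam_start between 0.113 and 0.137 m and y of probe in the frame of seam_start between -0.015 and 0.015 m and z of probe in the frame of seam_start between -0.005 and 0.01 m), for 0.1 s.
7. the tip has reached the blue dot (within 12 mm along, or up to 20 mm beyond a dot, 15 mm sideways, less than 10 mm above the tiles) (x of probe in the frame of seam_start between 0.138 and 0.17 m and y of probe in the frame of seam_start between -0.015 and 0.015 m and z of probe in the frame of seam_start between -0.005 and 0.01 m), for 0.1 s.
At the end, for the whole second after the job is handed in: The probe's tip has gone along the joint from the red to the blue dot; the probe stands in the blue holder, tip within 15 mm of the holder's axis and less than 20 mm above its underside, leaning less than 17 degrees, at rest and released (horizontal distance between probe and holder below 0.015 m and z of probe in the frame of holder below 0.02 m and angle between probe's own z axis and vertical below 0.3 rad and linear speed of probe below 0.02 m/s); the robot touches nothing.
It fails at once if the tip is swept along the joint faster than 0.10 m/s (x of probe in the frame of seam_start between 0.02 and 0.13 m and y of probe in the frame of seam_start between -0.02 and 0.02 m and z of probe in the frame of seam_start below 0.01 m and linear speed of probe above 0.1 m/s).
It fails at once if between the dots the low tip (under 10 mm above the tiles) strays more than 20 mm sideways from the joint's centre line (x of probe in the frame of seam_start between 0.015 and 0.135 m and z of probe in the frame of seam_start below 0.01 m and (y of probe in the frame of seam_start between 0.02 and 0.09 m or y of probe in the frame of seam_start between -0.09 and -0.02 m)).
It also fails if it takes over 64 s, if anything falls off the work surface, if the arm or the gripper's body presses on something with over 40 N, if the wrist force passes 120 N, or if a joint passes its speed limit or range.

## Robot

A 6-joint arm with a two-finger parallel gripper is mounted at the origin on the work surface. World frame = base frame: x ahead of the robot, y to its left, z up, the work surface at z = 0. Lengths are in m, angles in rad, forces in N, time in s.
With the tool pointing down it reaches from about 0.325 to 0.85 m from the base axis. Payload 15.5 kg.
Tool frame: the origin (TCP) lies between the finger pads; the fingertips stand 17 mm ahead of it and the grasp point (between the pads) lies 2 mm behind it; x points along the fingers, z is the direction in which the jaws open and shut, and the axes are right-handed (so a half turn about x gives the same grasp; the last joint's range is limited). The gripper opens to 91 mm and grips with 3 to 60 N. Pads are 32 mm wide; open, the fingers measure 118 mm over their backs; the gripper's body (76 mm by 178 mm) begins 60 mm behind the grasp point.
Start: joints at [1.22, 0.494, 1.345, -0, 1.302, -0.096], TCP at [0.158, 0.605, 0.231] pointing down, gripper open.
Joint ranges: [-2.91, 2.91], [-0.82, 2.16], [0.22, 2.67], [-1.22, 4.37], [0.12, 2.79], [-3.08, 3.08]. Speed limits (rad/s): [1.89, 1.89, 2.57, 3.01, 3.01, 3.01].

## Interface

Orientations are given as a unit quaternion [w, x, y, z].
In Python, from bench import manip gives the robot as it stands.
- The arm moves only by the tool drive_tool, never from a script. Its argument "steps" is a list of rows, each a list of 3 entries, a list of its own where there are three numbers: the gripper's target within -1 to 1 (shut at 1, half-way at 0, fully open at -1), then the shift along the tool's x, y, z in mm, then the turn, a rotation vector about the tool's x, y, z in rad. In form: [[hand, [x, y, z], [ax, ay, az]], ...]. A call has 1 to 5 rows; each row is the pose to reach, as a shift and turn from the pose measured when the call began, along the tool's axes at that moment; what a row does not reach only later rows make up. A row lasts 1/10 s, in which the tool goes at most 50 mm and 8.59 degrees, less where a joint would pass 70% of its speed; a pose out of reach is approached as far as the arm can. A call with a gripper value outside its range is refused whole. The fingers move at their own pace and stop on an object; the grip force is fixed at half the most. Time passes only in rows, so rows that repeat a pose let the fingers close. It gives the time, the measured TCP pose, the force and the opening at its end, in the units of the state.
- manip.get_state(): the state, without advancing time (a new reading comes with each control period).
- manip.get_image(name): name is "scene" or "side" or "wrist"; returns (picture, depth): 480x640x3 uint8, blue, green, red; 480x640 float32, m along the optical axis (not along the pixel's ray), 0 where there is no reading.
- manip.camera_params(name): a dict with "K" (3x3 intrinsics, pixels), "world_from_camera" (4x4, takes a point from camera to world coordinates). Camera axes: x right, y down, z forward; pixel columns grow to the right and rows downward; lengths in m; the calibration is good to about 2 mm. A picture is of the moment at which its call begins: read the wrist's pose just before it. camera_params takes no time and is no camera call; for the wrist camera it gives the pose at the moment of the call.
- manip.job_done(): hands the job in, once; it reports no verdict.
Trained networks look in the newest picture that a camera, given by its name, has taken for a name from the list of things; names that differ only in an ending like _2 or _b are one class to them, and where a whole thing is asked for, a point or a joint stands for the part that bears it (a point fixed in the world has none). Each returns a list of dicts, best first, with "confidence" (0 to 1); they miss things now and then, are a little off and sometimes report something else, mostly with a low value. They report only what shows in the picture. A call takes as long as a camera call. They do not tell look-alikes from the thing itself.
- manip.look_for(camera, thing): "pixel" ([column, row] in pixels, amid what is visible of it).
- manip.landmark_of(camera, thing): "pixel" ([column, row] in pixels: a listed point, or the origin of a listed thing).
The state is a dict: "time": time; "joints": joint angles; "joint_vel": joint speeds; "tau": joint torques, N m; "ee_pos": TCP position; "tcp_rot": TCP orientation; "wrist_force": force on the tool from outside, world axes, zero at the start; "ft_torque": the same for the moment, N m; "finger_gap": finger opening in m.
Only numpy, scipy, OpenCV 4.12 (cv2) and the standard library are available. Lean on these libraries where they do the work, as an engineer would, in place of code of your own. Each camera call takes 0.05 s, during which the arm holds its last target. There are 200 camera calls.

## Working session

There is one attempt and no reset: what is moved stays moved. The work goes in short steps, Python scripts to look and compute and a tool call to move; the robot and the scene stay as the last step left them, time stands still between calls to the robot, and variables do not carry over. Pictures are saved under pics/ and viewed, about 8 in all and at most 12, crops included, and the job is handed in when it is done.

Besides the shell and the picture viewer there is one more tool, called as a command line: name --argument value ..., lists and objects as JSON in quotes. drive_tool: Moves the arm, as the interface text tells. Its arguments: {"type":"object","properties":{"steps":{"type":"array"}},"required":["steps"]}

```bash
ls; mkdir -p pics
cat > h.py <<'E'
import numpy as np, cv2
from bench import manip
from scipy.spatial.transform import Rotation as R
def world(cam,px,d=None,z=None,P=None):
    P=P or manip.camera_params(cam); K=np.array(P["K"]);T=np.array(P["world_from_camera"])
    r=np.linalg.inv(K)@[px[0],px[1],1.]
    if z is not None:
        rw=T[:3,:3]@r; d=(z-T[2,3])/rw[2]
    return T[:3,:3]@(r*d)+T[:3,3]
def tool(dw):  # world shift (m) -> tool mm
    s=manip.get_state(); q=s["tcp_rot"]; return 1000*R.from_quat([*q[1:],q[0]]).inv().apply(dw)
E
python3 - <<'E'
from h import *
s=manip.get_state();print(s)
for c in("scene","side"):
    im,d=manip.get_image(c);cv2.imwrite(f"pics/{c}0.png",im);np.save(f"{c}0.npy",d)
    for t in("probe","holder","seam_start","seam_end"):
        for f in(manip.look_for,manip.landmark_of):
            for o in f(c,t)[:4]:
                p=o["pixel"];dd=d[int(p[1]),int(p[0])]
                print(c,t,f.__name__,np.round(p),round(o["confidence"],2),np.round(world(c,p,dd),3),np.round(world(c,p,z=.02),3))
E
```

```text
pics
{'time': 0.0, 'joints': array([ 1.22055596e+00,  4.94208599e-01,  1.34615235e+00,  7.10556633e-06,
        1.30251810e+00, -9.54718227e-02]), 'joint_vel': array([-9.56069073e-04, -1.89662855e-03,  4.70668051e-05, -1.42452790e-03,
       -9.75904503e-04, -1.13430291e-03]), 'tau': array([ 3.47920304e-04, -8.78856540e+01, -3.81843710e+01,  7.05776992e-02,
        5.34813479e-02, -1.08438164e-04]), 'ee_pos': array([0.15736056, 0.60447474, 0.23031527]), 'tcp_rot': array([ 0.55908309, -0.43266867,  0.55985513,  0.43218763]), 'wrist_force': array([ 0.39106317, -0.27921599, -0.52766215]), 'ft_torque': array([ 0.00394637, -0.00388426, -0.00145385]), 'finger_gap': 0.09142309792276677}
scene probe call [386. 289.] 0.66 [0.645 0.25  0.1  ] [0.571 0.201 0.02 ]
scene probe call [332. 311.] 0.57 [0.72  0.209 0.088] [0.669 0.164 0.02 ]
scene probe call [332. 348.] 0.81 [ 0.717  0.204 -0.   ] [0.73  0.216 0.02 ]
scene probe call [384. 329.] 0.7 [0.649 0.253 0.022] [0.648 0.252 0.02 ]
scene holder call [383. 327.] 0.56 [0.65  0.252 0.025] [0.646 0.249 0.02 ]
scene holder call [384. 334.] 0.91 [0.
[... 297 characters left out ...]
eam_end call [277. 225.] 0.63 [ 0.558 -0.069  0.021] [ 0.557 -0.07   0.02 ]
side probe call [366. 160.] 0.82 [0.709 0.19  0.095] [0.756 0.29  0.02 ]
side probe call [315. 152.] 0.67 [0.632 0.231 0.102] [0.67  0.349 0.02 ]
side probe call [364. 198.] 0.84 [0.712 0.193 0.009] [0.706 0.181 0.02 ]
side holder call [316. 190.] 0.62 [0.631 0.227 0.023] [0.633 0.231 0.02 ]
side seam_start call [350. 396.] 0.74 [ 0.545 -0.17   0.02 ] [ 0.545 -0.17   0.02 ]
side seam_start call [369. 434.] 0.58 [ 0.548 -0.221  0.022] [ 0.548 -0.221  0.02 ]
side seam_end call [349. 399.] 0.81 [ 0.543 -0.172  0.019] [ 0.542 -0.172  0.02 ]
side seam_end call [329. 332.] 0.79 [ 0.551 -0.073  0.021] [ 0.551 -0.072  0.02 ]
```

Run:
```python
import cv2,numpy as np
a=cv2.imread("pics/scene0.png");cv2.imwrite("pics/scene0v.png",a)
b=cv2.imread("pics/side0.png")
c1=cv2.resize(a[240:380,290:450],None,fx=2.5,fy=2.5);c2=cv2.resize(b[110:250,270:430],None,fx=2.5,fy=2.5)
cv2.imwrite("pics/close0.png",np.hstack([c1,c2]))
```

```text
(no output)
```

View pics/scene0.png

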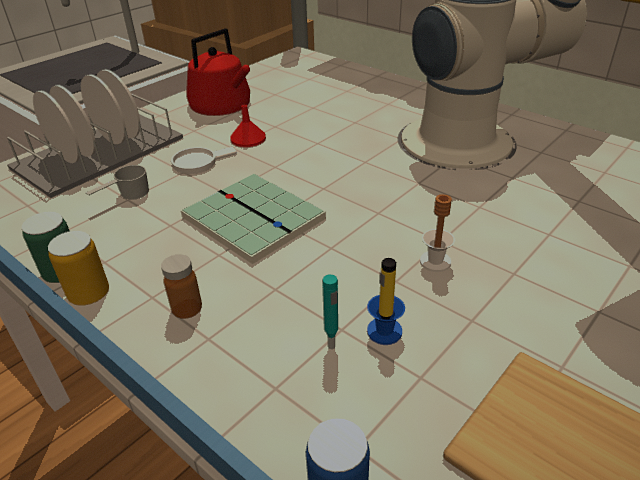

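View pics/side0.png

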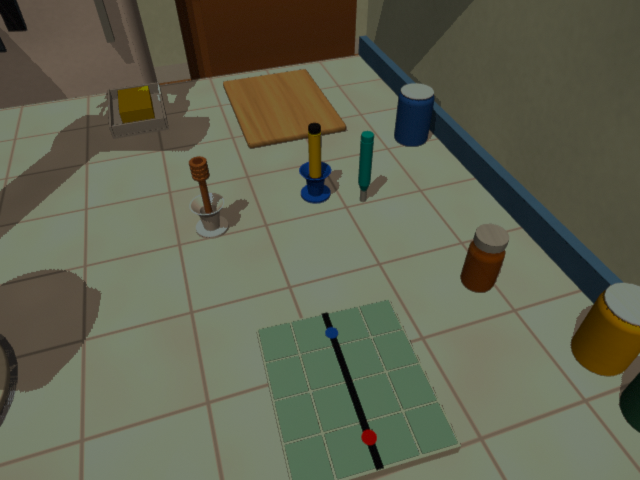

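View pics/close0.png

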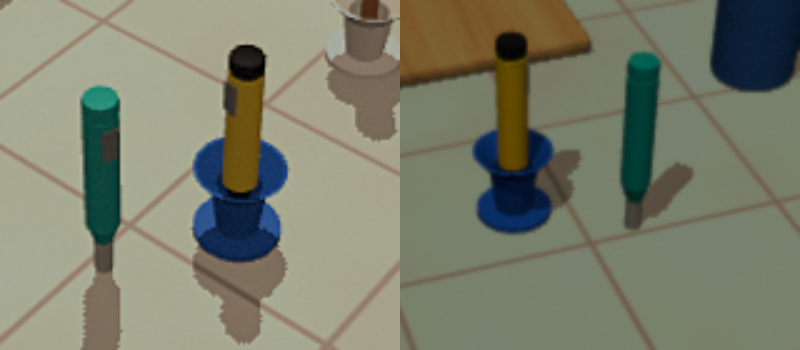

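Candidates in the scene picture are the yellow probe in the blue holder (387,289), the turquoise look-alike (331,311) and the dipper (440,222). The yellow one is the target. The red dot is at (229,196) and the blue dot at (278,225); in the side view they're at (369,437) and (331,332).

```bash
cat >> h.py <<'E'
def cloud(c,im,d,lo,hi,box,P=None):
    hsv=cv2.cvtColor(im,cv2.COLOR_BGR2HSV);m=cv2.inRange(hsv,lo,hi)>0
    k=np.zeros_like(m);x0,y0,x1,y1=box;k[y0:y1,x0:x1]=1;v,u=np.nonzero(m&k&(d>0))
    P=P or manip.camera_params(c);K=np.array(P["K"]);T=np.array(P["world_from_camera"]);z=d[v,u]
    p=np.c_[(u-K[0,2])/K[0,0]*z,(v-K[1,2])/K[1,1]*z,z]@T[:3,:3].T+T[:3,3]
    return p,np.c_[u,v]
def circ(p,r=None):  # xy circle fit
    from scipy.optimize import least_squares as L
    f=lambda q:np.hypot(p[:,0]-q[0],p[:,1]-q[1])-(r or q[2])
    return L(f,[*p[:,:2].mean(0),.01],loss="soft_l1",f_scale=.002).x
E
python3 - <<'E'
from h import *
B={"scene":dict(pr=(365,250,410,320),ho=(360,285,412,350),r=(215,185,240,207),b=(266,215,290,236)),
"side":dict(pr=(300,115,330,185),ho=(295,155,336,208),r=(355,425,385,450),b=(320,322,342,342))}
for c in B:
    im=cv2.imread(f"pics/{c}0.png");d=np.load(f"{c}0.npy");b=B[c]
    C=np.array(manip.camera_params(c)["world_from_camera"])[:3,3];print(c,C.round(3))
    p,_=cloud(c,im,d,(18,120,40),(35,255,255),b["pr"]);
    for lo,hi in((.07,.095),(.095,.125)):
        q=p[(p[:,2]>lo)&(p[:,2]<hi)];print("probe",len(q),circ(q,.011)[:2].round(4),p[:,2].max().round(3))
    p,_=cloud(c,im,d,(100,120,30),(125,255,255),b["ho"])
    q=p[(p[:,2]>.05)];print("rim",len(q),circ(q)[:3].round(4),q.mean(0).round(4),p[:,2].max())
    q=p[(p[:,2]<.008)];print("foot",len(q),circ(q)[:3].round(4),q.mean(0).round(4),p[:,2].min())
    for k,lo,hi in(("r",(0,150,80),(8,255,255)),("b",(100,130,60),(125,255,255))):
        p,uv=cloud(c,im,d,lo,hi,b[k]);m=uv.mean(0);print(k,len(uv),m,world(c,m,z=.02).round(4),p.mean(0).round(4))
E
```

```text
scene [1.153 0.587 0.658]
probe 171 [0.6365 0.2451] 0.139
probe 179 [0.6364 0.2451] 0.139
rim 245 [0.6377 0.2462 0.0259] [0.6352 0.2459 0.0536] 0.07779186906116353
foot 445 [0.6358 0.2452 0.0226] [0.6437 0.2511 0.0049] 0.00018028904632705345
r 35 [229.         195.71428571] [ 0.547  -0.2237  0.02  ] [ 0.5475 -0.223   0.0206]
b 38 [277.10526316 223.86842105] [ 0.5548 -0.0736  0.02  ] [ 0.5554 -0.0729  0.0207]
side [ 0.422 -0.431  0.563]
probe 142 [0.6353 0.2447] 0.145
probe 186 [0.6354 0.245 ] 0.145
rim 165 [0.6348 0.243  0.026 ] [0.6348 0.2447 0.0534] 0.05702994952488982
foot 288 [0.6353 0.2446 0.0225] [0.6324 0.2357 0.0049] 0.0003378194654014566
r 189 [368.71957672 436.95238095] [ 0.5468 -0.2236  0.02  ] [ 0.5465 -0.224   0.0212]
b 113 [331.22123894 332.25663717] [ 0.5544 -0.0733  0.02  ] [ 0.5541 -0.0739  0.021 ]
```

Run:
```python
from h import *
s=manip.get_state();q=s["tcp_rot"];r=R.from_quat([*q[1:],q[0]]);print(r.as_matrix().round(3))
print(tool(np.array([.636,.245,.23])-s["ee_pos"]))
```

```text
[[-0.    -0.968  0.252]
 [-0.     0.252  0.968]
 [-1.     0.    -0.   ]]
[   0.92093695 -553.70713842 -227.5697622 ]
```

drive_tool --steps '[[-1,[0,-40,-16],[0,0,0]],[-1,[0,-85,-35],[0,0,0]],[-1,[0,-130,-53],[0,0,0]],[-1,[0,-175,-72],[0,0,0]],[-1,[0,-220,-90],[0,0,0]]]'

```text
time: 1.4
ee_pos: [0.349, 0.4609, 0.2311]
tcp_rot: [0.56, -0.432, 0.559, 0.433]
wrist_force: [0.8, 0.6, 0.8]
finger_gap: 0.0909
```

drive_tool --steps '[[-1,[0,-40,-16],[0,0,0]],[-1,[0,-85,-35],[0,0,0]],[-1,[0,-130,-53],[0,0,0]],[-1,[0,-175,-72],[0,0,0]],[-1,[0,-220,-90],[0,0,0]]]'

```text
time: 1.9
ee_pos: [0.5407, 0.3169, 0.2312]
tcp_rot: [0.56, -0.432, 0.559, 0.432]
wrist_force: [-0.1, 1.4, 0.4]
finger_gap: 0.0912
```

drive_tool --steps '[[-1,[0,-40,-16],[0,0,0]],[-1,[0,-80,-32],[0,0,0]],[-1,[0,-110,-45],[0,0,0]],[-1,[0,-110,-45],[0,0,0]],[-1,[0,-110,-45],[0,0,0]]]'

```text
time: 2.4
ee_pos: [0.6361, 0.2451, 0.2309]
tcp_rot: [0.56, -0.432, 0.56, 0.432]
wrist_force: [-0.5, 0.2, 0.2]
finger_gap: 0.0912
```

Run:
```python
from h import *
s=manip.get_state();P=manip.camera_params("wrist");im,d=manip.get_image("wrist")
print(s["ee_pos"],s["tcp_rot"])
H,W=d.shape
p,uv=cloud("wrist",im,d,(18,100,40),(35,255,255),(0,0,W,H),P);q=p[(p[:,2]>.06)&(p[:,2]<.15)];print("y",len(q))
if len(q)>20: print(q.mean(0),circ(q,.011))
a,_=cloud("wrist",im,d,(0,0,0),(180,255,255),(0,0,W,H),P)
n=a[(abs(a[:,0]-.636)<.03)&(abs(a[:,1]-.245)<.03)]
t=n[(n[:,2]>.138)&(n[:,2]<.16)];print("cap",len(t),t.mean(0) if len(t) else 0)
p,uv=cloud("wrist",im,d,(100,120,30),(125,255,255),(0,0,W,H),P);q=p[(p[:,2]>.045)&(p[:,2]<.06)];print("rim",len(q),circ(q) if len(q)>10 else 0)
print(tool(np.array([.636,.245,.104])-s["ee_pos"]))
```

```text
[0.63606062 0.24509465 0.23090624] [ 0.55979354 -0.43196273  0.55966311  0.43222286]
y 649
[0.6267809  0.24628546 0.10400492] [0.63559365 0.2437665  0.01      ]
cap 843 [0.63432568 0.24418951 0.14442886]
rim 1582 [0.63520184 0.24396402 0.02395124]
[ 1.26906186e+02  1.53790152e-03 -1.62489944e-01]
```

drive_tool --steps '[[-1,[30,0,0],[0,0,0]],[-1,[60,0,-1],[0,0,0]],[-1,[90,0,-1],[0,0,0]],[-1,[115,0,-1],[0,0,0]],[-1,[127,0,-1],[0,0,0]]]'

```text
time: 2.95
ee_pos: [0.6332, 0.2456, 0.1021]
tcp_rot: [0.558, -0.432, 0.56, 0.433]
wrist_force: [-0.4, -0.3, 0.9]
finger_gap: 0.091
```

drive_tool --steps '[[-1,[0,0,0],[0,0,0]],[0.3,[0,0,0],[0,0,0]],[1,[0,0,0],[0,0,0]],[1,[0,0,0],[0,0,0]],[1,[0,0,0],[0,0,0]]]'

```text
time: 3.45
ee_pos: [0.6336, 0.2457, 0.1029]
tcp_rot: [0.559, -0.432, 0.56, 0.433]
wrist_force: [-0.1, -0.1, 0.6]
finger_gap: 0.0618
```

drive_tool --steps '[[1,[0,0,0],[0,0,0]],[1,[0,0,0],[0,0,0]],[1,[0,0,0],[0,0,0]],[1,[0,0,0],[0,0,0]],[1,[0,0,0],[0,0,0]]]'

```text
time: 3.95
ee_pos: [0.6336, 0.2457, 0.1029]
tcp_rot: [0.559, -0.432, 0.56, 0.433]
wrist_force: [0.0, 0.1, 1.0]
finger_gap: 0.0217
```

drive_tool --steps '[[1,[-15,0,0],[0,0,0]],[1,[-40,0,0],[0,0,0]],[1,[-70,0,0],[0,0,0]],[1,[-100,0,0],[0,0,0]],[1,[-110,0,0],[0,0,0]]]'

```text
time: 4.45
ee_pos: [0.6351, 0.2461, 0.2173]
tcp_rot: [0.56, -0.433, 0.558, 0.433]
wrist_force: [-0.1, 1.8, -0.8]
finger_gap: 0.0213
```

```bash
cat > tip.py <<'E'
from h import *
s=manip.get_state();T=s["ee_pos"];q=s["tcp_rot"];r=R.from_quat([*q[1:],q[0]]);print("tcp",T.round(4),s["finger_gap"],s["wrist_force"].round(1));print(r.as_matrix().round(3))
for c in("scene","side"):
    im,d=manip.get_image(c);P=manip.camera_params(c)
    a,uv=cloud(c,im,d,(0,0,0),(180,255,255),(0,0,640,480),P)
    m=(np.hypot(a[:,0]-T[0],a[:,1]-T[1])<.04)&(a[:,2]<T[2]-.025)&(a[:,2]>max(T[2]-.12,.024));n=a[m];u=uv[m]
    print(c,len(n),"minz",np.sort(n[:,2])[:3].round(4) if len(n) else 0)
    for lo,hi,rr in((-.098,-.08,.006),(-.055,-.03,.011)):
        k=n[(n[:,2]>T[2]+lo)&(n[:,2]<T[2]+hi)]
        if len(k)>8: print(lo,len(k),circ(k,rr)[:2].round(4),"rel TCP mm",((circ(k,rr)[:2]-T[:2])*1000).round(1))
    if len(n):
        K=np.array(P["K"]);x,y=u.mean(0).astype(int);x=min(max(x,80),560);y=min(max(y,80),400)
        cv2.imwrite(f"pics/tip_{c}_{s['time']:.2f}.png",cv2.resize(im[y-80:y+80,x-80:x+80],None,fx=2.5,fy=2.5))
E
python3 tip.py
```

```text
tcp [0.6351 0.2461 0.2173] 0.021300300262029136 [-0.1  1.8 -0.8]
[[ 0.003 -0.968  0.251]
 [ 0.002  0.251  0.968]
 [-1.    -0.003  0.002]]
scene 455 minz [0.118  0.1182 0.1195]
-0.098 73 [0.6387 0.2458] rel TCP mm [ 3.6 -0.2]
-0.055 219 [0.6383 0.246 ] rel TCP mm [ 3.2 -0.1]
side 404 minz [0.1191 0.1197 0.1201]
-0.098 63 [0.6375 0.2459] rel TCP mm [ 2.4 -0.2]
-0.055 197 [0.6373 0.2458] rel TCP mm [ 2.2 -0.3]
```

drive_tool --steps '[[1,[0,-2,-30],[0,0,0]],[1,[0,-5,-70],[0,0,0]],[1,[0,-7,-110],[0,0,0]],[1,[0,-10,-150],[0,0,0]],[1,[0,-12,-190],[0,0,0]]]'

```text
time: 5.05
ee_pos: [0.5973, 0.0575, 0.2134]
tcp_rot: [0.559, -0.432, 0.559, 0.433]
wrist_force: [1.1, -0.2, 0.2]
finger_gap: 0.0215
```

drive_tool --steps '[[1,[0,-3,-40],[0,0,0]],[1,[0,-5,-80],[0,0,0]],[1,[0,-7,-120],[0,0,0]],[1,[0,-10,-160],[0,0,0]],[1,[0,-12,-190],[0,0,0]]]'

```text
time: 5.55
ee_pos: [0.5599, -0.1314, 0.212]
tcp_rot: [0.559, -0.432, 0.56, 0.434]
wrist_force: [1.2, 0.9, -0.1]
finger_gap: 0.0218
```

drive_tool --steps '[[1,[10,-3,-40],[0,0,0]],[1,[25,-6,-75],[0,0,0]],[1,[40,-8,-93],[0,0,0]],[1,[52,-8,-93],[0,0,0]],[1,[52,-8,-93],[0,0,0]]]'

```text
time: 6.05
ee_pos: [0.5429, -0.2222, 0.1575]
tcp_rot: [0.558, -0.43, 0.561, 0.435]
wrist_force: [-1.0, 0.4, 0.1]
finger_gap: 0.0217
```

```bash
python3 tip.py
```

```text
tcp [ 0.5429 -0.2222  0.1575] 0.021744370525690754 [-1.   0.4  0.1]
[[-0.007 -0.968  0.252]
 [ 0.004  0.252  0.968]
 [-1.     0.007  0.002]]
scene 267 minz [0.0575 0.0585 0.0592]
-0.098 43 [ 0.546 -0.222] rel TCP mm [3.1 0.2]
-0.055 129 [ 0.5461 -0.2221] rel TCP mm [3.2 0. ]
side 0 minz 0
```

drive_tool --steps '[[1,[12,-1,-2],[0,0,0]],[1,[22,-1,-2],[0,0,0]],[1,[29,-1,-2],[0,0,0]],[1,[34,-1,-2],[0,0,0]],[1,[34,-1,-2],[0,0,0]]]'

```text
time: 6.65
ee_pos: [0.5441, -0.2238, 0.1248]
tcp_rot: [0.558, -0.431, 0.56, 0.435]
wrist_force: [-0.2, 0.1, -1.8]
finger_gap: 0.0213
```

```bash
python3 tip.py; ls pics
```

```text
tcp [ 0.5441 -0.2238  0.1248] 0.021279799135992834 [-0.2  0.1 -1.8]
[[-0.005 -0.968  0.25 ]
 [ 0.003  0.25   0.968]
 [-1.     0.006  0.001]]
scene 256 minz [0.026  0.0263 0.0266]
-0.098 41 [ 0.5468 -0.2233] rel TCP mm [2.7 0.5]
-0.055 119 [ 0.5477 -0.2239] rel TCP mm [ 3.5 -0.1]
side 0 minz 0
close0.png
scene0.png
scene0v.png
side0.png
tip_scene_4.45.png
tip_scene_6.05.png
tip_scene_6.65.png
tip_side_4.45.png
```

drive_tool --steps '[[1,[2,0,0],[0,0,0]],[1,[3,0,0],[0,0,0]],[1,[3,0,0],[0,0,0]]]'

```text
time: 7.05
ee_pos: [0.5445, -0.2241, 0.1226]
tcp_rot: [0.559, -0.431, 0.56, 0.434]
wrist_force: [-0.7, -0.1, -1.1]
finger_gap: 0.0219
```

View pics/tip_scene_6.65.png

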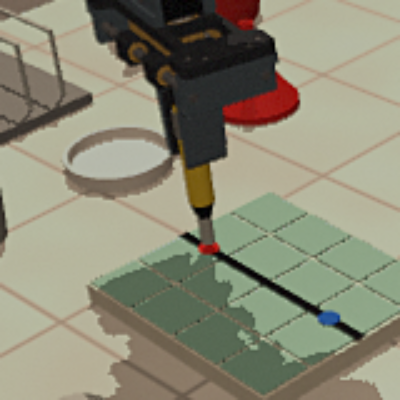

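The picture shows the tip on the red dot (crop 208,247), with the joint running down to the blue dot (328,318). I'll start the sweep at about 4 cm/s.

drive_tool --steps '[[1,[0,0.6,3],[0,0,0]],[1,[0,1.4,7],[0,0,0]],[1,[0,2.3,11],[0,0,0]],[1,[0,3.1,15],[0,0,0]],[1,[0,3.9,19],[0,0,0]]]'

```text
time: 7.55
ee_pos: [0.5455, -0.2043, 0.1227]
tcp_rot: [0.559, -0.431, 0.56, 0.434]
wrist_force: [-0.9, 0.6, -1.0]
finger_gap: 0.0215
```

drive_tool --steps '[[1,[0,0.8,4],[0,0,0]],[1,[0,1.6,8],[0,0,0]],[1,[0,2.5,12],[0,0,0]],[1,[0,3.3,16],[0,0,0]],[1,[0,4.1,20],[0,0,0]]]'

```text
time: 8.05
ee_pos: [0.5466, -0.1836, 0.1228]
tcp_rot: [0.559, -0.431, 0.56, 0.434]
wrist_force: [-0.2, -0.6, -0.2]
finger_gap: 0.0213
```

```bash
cat >> tip.py <<'E'
a=np.array([.547,-.2236]);b=np.array([.5545,-.0735]);e=(b-a)/np.linalg.norm(b-a)
t=T[:2]+[.003,0];print("along %.4f side %.4f"%((t-a)@e,e[0]*(t-a)[1]-e[1]*(t-a)[0]))
for g in(a+.075*e,b+.003*e): print("tool shift to mid/blue",tool(np.r_[g-[.003,0],.1215]-T).round(1))
E
python3 tip.py
```

```text
tcp [ 0.5466 -0.1836  0.1228] 0.02132779536867461 [-0.2 -0.6 -0.2]
[[-0.004 -0.968  0.25 ]
 [ 0.002  0.25   0.968]
 [-1.     0.004  0.001]]
scene 259 minz [0.0243 0.0249 0.0264]
-0.098 44 [ 0.5495 -0.1831] rel TCP mm [2.9 0.4]
-0.055 124 [ 0.5499 -0.1838] rel TCP mm [ 3.3 -0.2]
side 30 minz [0.024  0.025  0.0251]
-0.098 29 [ 0.5483 -0.1831] rel TCP mm [1.7 0.5]
along 0.0401 side -0.0006
tool shift to mid/blue [ 1.3  7.6 34. ]
tool shift to mid/blue [  1.5  23.3 110.7]
```

On the line, with the tip about 4 mm above the tiles. Continuing.

drive_tool --steps '[[1,[0.2,0.8,4],[0,0,0]],[1,[0.4,1.7,8],[0,0,0]],[1,[0.6,2.5,12],[0,0,0]],[1,[0.8,3.4,16],[0,0,0]],[1,[1,4.2,20],[0,0,0]]]'

```text
time: 8.65
ee_pos: [0.5475, -0.1626, 0.1218]
tcp_rot: [0.558, -0.431, 0.56, 0.435]
wrist_force: [0.0, 0.1, -0.4]
finger_gap: 0.0216
```

drive_tool --steps '[[1,[0,0.8,4],[0,0,0]],[1,[0,1.7,8],[0,0,0]],[1,[0,2.5,12],[0,0,0]],[1,[0,3.4,16],[0,0,0]],[1,[0,4.2,20],[0,0,0]]]'

```text
time: 9.15
ee_pos: [0.5484, -0.1418, 0.1218]
tcp_rot: [0.558, -0.431, 0.56, 0.435]
wrist_force: [-0.7, -0.3, 0.0]
finger_gap: 0.0215
```

```bash
python3 tip.py
```

```text
tcp [ 0.5484 -0.1418  0.1218] 0.021511997065296468 [-0.7 -0.3  0. ]
[[-0.004 -0.968  0.25 ]
 [ 0.002  0.25   0.968]
 [-1.     0.004  0.001]]
scene 264 minz [0.024  0.0243 0.0243]
-0.098 45 [ 0.5517 -0.141 ] rel TCP mm [3.3 0.9]
-0.055 122 [ 0.5513 -0.1418] rel TCP mm [ 2.8 -0. ]
side 146 minz [0.0249 0.0261 0.0262]
-0.098 70 [ 0.5502 -0.1415] rel TCP mm [1.8 0.3]
along 0.0819 side -0.0003
tool shift to mid/blue [ 0.3 -1.1 -6.8]
tool shift to mid/blue [ 0.5 14.7 69.9]
```

drive_tool --steps '[[1,[0,0.8,4],[0,0,0]],[1,[0,1.7,8],[0,0,0]],[1,[0,2.5,12],[0,0,0]],[1,[0,3.4,16],[0,0,0]],[1,[0,4.2,20],[0,0,0]]]'

```text
time: 9.75
ee_pos: [0.5493, -0.1208, 0.1218]
tcp_rot: [0.558, -0.432, 0.56, 0.435]
wrist_force: [-0.7, -0.1, -0.2]
finger_gap: 0.0211
```

drive_tool --steps '[[1,[0,0.8,4],[0,0,0]],[1,[0,1.7,8],[0,0,0]],[1,[0,2.5,12],[0,0,0]],[1,[0,3.4,16],[0,0,0]],[1,[0,4.2,20],[0,0,0]]]'

```text
time: 10.25
ee_pos: [0.5503, -0.1001, 0.1219]
tcp_rot: [0.558, -0.432, 0.56, 0.435]
wrist_force: [0.6, -0.2, -0.5]
finger_gap: 0.0211
```

drive_tool --steps '[[1,[0,0.8,4],[0,0,0]],[1,[0,1.7,8],[0,0,0]],[1,[0,2.5,12],[0,0,0]],[1,[0,3.4,16],[0,0,0]],[1,[0,4.2,20],[0,0,0]]]'

```text
time: 10.75
ee_pos: [0.5512, -0.0793, 0.1219]
tcp_rot: [0.558, -0.432, 0.56, 0.435]
wrist_force: [-0.5, -1.2, -1.1]
finger_gap: 0.0211
```

drive_tool --steps '[[1,[0,0.8,4],[0,0,0]],[1,[0,1.6,7],[0,0,0]],[1,[0,1.6,8],[0,0,0]],[1,[0,1.6,8],[0,0,0]],[1,[0,1.6,8],[0,0,0]]]'

```text
time: 11.25
ee_pos: [0.5517, -0.0713, 0.122]
tcp_rot: [0.558, -0.432, 0.56, 0.435]
wrist_force: [-0.5, 0.2, -0.9]
finger_gap: 0.0213
```

```bash
python3 tip.py; ls pics | tail -4
```

```text
tcp [ 0.5517 -0.0713  0.122 ] 0.021346593444666266 [-0.5  0.2 -0.9]
[[-0.004 -0.968  0.25 ]
 [ 0.002  0.25   0.968]
 [-1.     0.005  0.001]]
scene 275 minz [0.0241 0.025  0.025 ]
-0.098 45 [ 0.5544 -0.0712] rel TCP mm [2.7 0.1]
-0.055 126 [ 0.5549 -0.0712] rel TCP mm [3.2 0.1]
side 365 minz [0.0241 0.0244 0.0246]
-0.098 71 [ 0.5535 -0.0715] rel TCP mm [ 1.8 -0.2]
-0.055 196 [ 0.5536 -0.0716] rel TCP mm [ 1.9 -0.3]
along 0.1525 side -0.0001
tool shift to mid/blue [  0.3 -15.5 -76. ]
tool shift to mid/blue [0.5 0.2 0.7]
tip_side_11.25.png
tip_side_4.45.png
tip_side_8.05.png
tip_side_9.15.png
```

Blue dot reached (along 152 mm, side 0). Now lifting and going back.

drive_tool --steps '[[1,[-20,0,0],[0,0,0]],[1,[-50,0,0],[0,0,0]],[1,[-80,0,0],[0,0,0]],[1,[-95,0,10],[0,0,0]],[1,[-95,0,40],[0,0,0]]]'

```text
time: 11.85
ee_pos: [0.5631, -0.0343, 0.2195]
tcp_rot: [0.56, -0.432, 0.559, 0.433]
wrist_force: [0.5, -0.1, -1.2]
finger_gap: 0.0214
```

drive_tool --steps '[[1,[0,0,40],[0,0,0]],[1,[0,0,80],[0,0,0]],[1,[0,0,120],[0,0,0]],[1,[0,0,160],[0,0,0]],[1,[0,0,200],[0,0,0]]]'

```text
time: 12.35
ee_pos: [0.6137, 0.1608, 0.2198]
tcp_rot: [0.56, -0.432, 0.559, 0.433]
wrist_force: [0.5, -0.2, -0.6]
finger_gap: 0.0215
```

Run:
```python
from h import *
s=manip.get_state();print(s["ee_pos"],tool(np.array([.633,.245,.2])-s["ee_pos"]))
```

```text
[0.61371295 0.16075896 0.21977567] [19.87047793  2.57978477 86.36046539]
```

drive_tool --steps '[[1,[0,1,35],[0,0,0]],[1,[0,2,65],[0,0,0]],[1,[5,2.5,86],[0,0,0]],[1,[20,2.5,86],[0,0,0]],[1,[20,2.5,86],[0,0,0]]]'

```text
time: 12.85
ee_pos: [0.632, 0.2445, 0.1975]
tcp_rot: [0.558, -0.432, 0.56, 0.433]
wrist_force: [-0.4, -1.1, -2.3]
finger_gap: 0.0217
```

```bash
sed -n 1,14p tip.py > tip2.py; echo 'print(tool([.001,0,0]),tool([0,.001,0]))'>>tip2.py; python3 tip2.py
```

```text
tcp [0.632  0.2445 0.1975] 0.02165301599743433 [-0.4 -1.1 -2.3]
[[-0.004 -0.968  0.252]
 [-0.     0.252  0.968]
 [-1.     0.003 -0.001]]
scene 432 minz [0.1002 0.1004 0.1005]
-0.098 68 [0.6345 0.2442] rel TCP mm [ 2.6 -0.3]
-0.055 211 [0.6349 0.2442] rel TCP mm [ 3.  -0.2]
side 384 minz [0.1006 0.1011 0.1011]
-0.098 60 [0.6341 0.2434] rel TCP mm [ 2.1 -1. ]
-0.055 186 [0.6342 0.2437] rel TCP mm [ 2.2 -0.8]
[-0.00120439 -0.96752021  0.25279082] [6.82766089e-04 2.52790152e-01 9.67520890e-01]
```

drive_tool --steps '[[1,[15,-1,1.3],[0,0,0]],[1,[30,-1,1.3],[0,0,0]],[1,[45,-1,1.3],[0,0,0]],[1,[55,-1,1.3],[0,0,0]],[1,[65,-1,1.3],[0,0,0]]]'

```text
time: 13.45
ee_pos: [0.6341, 0.2446, 0.1339]
tcp_rot: [0.56, -0.432, 0.56, 0.433]
wrist_force: [-0.4, -0.1, -0.1]
finger_gap: 0.0214
```

drive_tool --steps '[[1,[8,0,0],[0,0,0]],[1,[15,0,0],[0,0,0]],[1,[21,0,0],[0,0,0]],[1,[25,0,0],[0,0,0]],[1,[26,0,0],[0,0,0]]]'

```text
time: 13.95
ee_pos: [0.634, 0.2446, 0.1075]
tcp_rot: [0.559, -0.432, 0.56, 0.433]
wrist_force: [-0.3, 0.6, -0.0]
finger_gap: 0.0217
```

drive_tool --steps '[[1,[2,0,0],[0,0,0]],[1,[3,0,0],[0,0,0]],[1,[3,0,0],[0,0,0]],[0.4,[3,0,0],[0,0,0]],[0.2,[3,0,0],[0,0,0]]]'

```text
time: 14.45
ee_pos: [0.6341, 0.2446, 0.1047]
tcp_rot: [0.56, -0.432, 0.56, 0.432]
wrist_force: [0.1, -0.3, 0.1]
finger_gap: 0.0324
```

drive_tool --steps '[[0,[0,0,0],[0,0,0]],[-0.5,[0,0,0],[0,0,0]],[-1,[0,0,0],[0,0,0]],[-1,[0,0,0],[0,0,0]],[-1,[0,0,0],[0,0,0]]]'

```text
time: 14.95
ee_pos: [0.634, 0.2447, 0.1047]
tcp_rot: [0.56, -0.432, 0.56, 0.433]
wrist_force: [-0.3, 0.1, 1.3]
finger_gap: 0.0725
```

drive_tool --steps '[[-1,[0,0,0],[0,0,0]],[-1,[-15,0,0],[0,0,0]],[-1,[-40,0,0],[0,0,0]],[-1,[-70,0,0],[0,0,0]],[-1,[-100,0,0],[0,0,0]]]'

```text
time: 15.45
ee_pos: [0.6341, 0.2446, 0.2069]
tcp_rot: [0.56, -0.432, 0.56, 0.432]
wrist_force: [-0.3, 0.1, 0.8]
finger_gap: 0.0912
```

drive_tool --steps '[[-1,[-20,0,0],[0,0,0]],[-1,[-40,0,0],[0,0,0]],[-1,[-40,0,0],[0,0,0]],[-1,[-40,0,0],[0,0,0]]]'

```text
time: 15.85
ee_pos: [0.6342, 0.2446, 0.2477]
tcp_rot: [0.56, -0.432, 0.559, 0.432]
wrist_force: [0.4, 0.2, -0.3]
finger_gap: 0.0914
```

Run:
```python
from h import *
print(manip.get_state()["time"]);o=[]
for c,b in(("scene",(365,250,410,320)),("side",(300,115,330,185))):
    im,d=manip.get_image(c)
    p,_=cloud(c,im,d,(18,120,40),(35,255,255),b)
    for lo,hi in((.065,.085),(.1,.125)):
        q=p[(p[:,2]>lo)&(p[:,2]<hi)];print(c,len(q),circ(q,.011)[:2].round(4) if len(q)>9 else 0,p[:,2].max().round(3))
    x,y=(387,300) if c=="scene" else (315,160)
    o.append(cv2.resize(im[y-70:y+70,x-80:x+80],None,fx=2.5,fy=2.5))
cv2.imwrite("pics/end.png",np.hstack(o))
```

```text
15.85
scene 132 [0.6371 0.2447] 0.137
scene 138 [0.6373 0.2447] 0.137
side 115 [0.6359 0.2446] 0.14
side 150 [0.636  0.2443] 0.14
```

View pics/end.png

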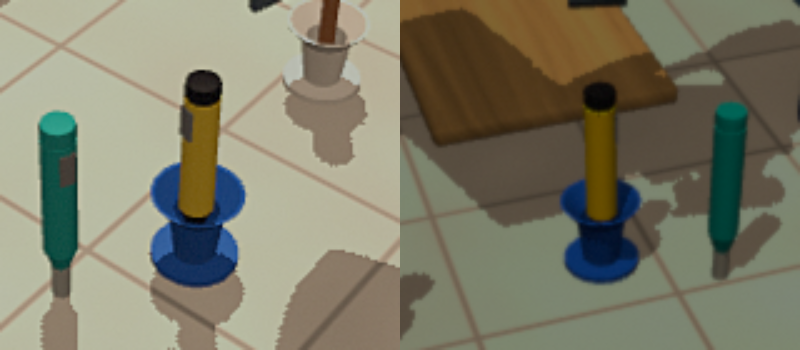

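The probe stands upright in the blue holder (crop 200,150 and 600,150). It's released, the gripper is clear above it, and the turquoise pen hasn't moved.

```bash
python3 -c "
from bench import manip
print(manip.job_done())"
```

```text
the job is handed in; nothing more can be done
None
```

I took the yellow probe out of its blue holder and guided its tip along the dark joint from the red dot to the blue dot. I then stood it back in the holder, let go and handed the job in. No verdict is reported.

- **Sweep:** It ran at about 4 cm/s. At the three stops where I measured, the tip was about 4 mm above the tiles and less than 1 mm off the centre line by arm pose. It ended 152 mm along, against the nominal 150 mm.
- **Final state:** The probe is upright, within about 2 mm of the holder's axis. The gripper is open and about 9 cm clear of the top of the probe. The turquoise pen was not touched.
- **Time and forces:** The last reading before hand-in was about 16 s of the 64 s allowed. Wrist force stayed under 3 N in every reading.
- **Disagreements:** The two fixed cameras differed by about 1–2 mm, which is within their calibration. The side camera could not see the tip at the red dot, so the start rests on the scene camera alone.

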